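Slide the sawn-off round through the sprung flap of the offcut pen

TASK

Slide the big sawn-off aluminium round along the bench, past the vice and V-block, and in through the sprung flap of the offcut pen, far enough that the flap swings fully shut behind it. Keep the round flat on the bench all the way, never lifted or tipped, and leave the V-block, the small slug and the try square where they are.

Things in the scene. Friction and masses are not known exactly. Their poses are not given: they have to be found in the camera images.
- round: the big round: a plain aluminium disc sawn from bar, lying flat, 90 mm diameter, 22 mm thick, about 0.4 kg, too wide to grasp. Origin: centre of its underside. It lies to the robot's right (-y) at the start.
- pen: the offcut pen: open-topped, bottomless pen of grey sheet-metal walls 4 mm thick, 45 mm high, fixed to the bench. Origin: on the bench at the centre of its gate; its y axis is the way in (near world +y). In its frame, mm: gate opening x -54 to +54 at y = 0; entry lane walls at x = +-56 from y = -40 to 0, flaring out to x = +-85 at y = -80.
- flap (a joint): the sprung flap across the gate: steel leaf 100 mm long, 4 mm thick, 5 to 41 mm above the bench, hinged upright at pen x = -52, y = 4 mm. 0 = shut; grows to at most 1.75 rad as it is pushed inward (pen +y), the only way it opens. A light spring shuts it: about 0.04 N m when shut, 0.15 N m wide open.
- flap_tip (a point): free end of the flap, 23 mm above the bench. It sweeps a 102 mm radius about the hinge, so the flap can shut only once the round and the fingers are out of that sweep.
- pen_back (a point): the inner face of the pen's back wall, on the bench, in line with the gate: pen x = 0, y = 215 mm. Bay behind the gate, in the pen's frame, mm: inner faces at x = -92 and x = +54, y from 2 to 215; the front wall at y = 0 closes x = -96 to -56. The bench top is the bay's floor.
- vice: small machine vice fixed to the bench, 70 mm (its x) by 100 mm (its y), 58 mm high, red and steel. Origin: centre of its underside. Vice and V-block stand in two of three places in a row across the bench (x about 0.48, 0.585, 0.69 m, y near -0.195 m), between round and pen; the third is free (a flat paper card there is of no account): that is the gap.
- vblock: loose steel V-block, 54 mm (its x) by 64 mm (its y), 50 mm high, 1.1 kg; not to be moved. Origin: centre of its underside.
- slug: small loose aluminium slug, 44 mm diameter, 30 mm high, standing beyond the pen; not to be moved. Origin: centre of its underside.
- square: loose try square lying on the robot's side of the pen: stock 22 mm (its x) by 90 mm (its y), 16 mm high, centred on the origin, and a thin blade 20 mm wide reaching to 115 mm along its +x at y = +35 mm; not to be moved. Origin: centre of the stock's underside.
There are look-alikes about, which are no part of the job. Leave any pink look-alike of the round alone.

How it is judged:
On the way:
1. the round is in the gate, pushing the flap open (value of joint flap above 0.4 rad and y of round in the frame of pen between -0.045 and 0.1 m and x of round in the frame of pen between -0.06 and 0.06 m and contact force between round and flap above 0.05 N), for 0.05 s.
At the end, for the whole second after the job is handed in: The round lies flat and still on the bench inside the pen, wholly past the gate (centre more than 50 mm behind it), the flap is shut (within 0.06 rad), and V-block, slug and try square are each within 20 mm of where they started (y of round in the frame of pen between 0.05 and 0.18 m and x of round in the frame of pen between -0.06 and 0.03 m and height (world z) of round below 0.006 m and angle between round's own z axis and vertical below 0.1 rad and linear speed of round below 0.02 m/s and value of joint flap below 0.06 rad and distance of each of vblock, slug, square from where it was at the start of the episode below 0.02 m); the robot touches nothing.
It fails at once if the round is lifted off the bench (more than 12 mm) or tipped (more than 0.25 rad) (height (world z) of round above 0.012 m or angle between round's own z axis and vertical above 0.25 rad).
It fails at once if the V-block, slug or try square is moved 20 mm or more (distance of any of vblock, slug, square from where it was at the start of the episode above 0.02 m).
It also fails if it takes over 61 s, if anything falls off the work surface, if the arm or the gripper's body presses on something with over 40 N, if the wrist force passes 120 N, or if a joint passes its speed limit or range.

ROBOT

A 6-joint arm with a two-finger parallel gripper is mounted at the origin on the work surface. World frame = base frame: x ahead of the robot, y to its left, z up, the work surface at z = 0. Lengths are in m, angles in rad, forces in N, time in s.
With the tool pointing down it reaches from about 0.375 to 0.925 m from the base axis. Payload 5.7 kg.
Tool frame: the origin (TCP) lies at the very end of the fingers, on their centre line; the grasp point (between the pads) lies 19 mm behind it; z points along the fingers, x is the direction in which the jaws open and shut, and the axes are right-handed (so a half turn about z gives the same grasp; the last joint's range is limited). The gripper opens to 88 mm and grips with 3 to 60 N. Pads are 20 mm wide; open, the fingers measure 115 mm over their backs; the gripper's body (75 mm by 178 mm) begins 61 mm behind the grasp point.
Start: joints at [1.216, 0.359, 1.51, -0, 1.272, -0.115], TCP at [0.142, 0.583, 0.223] pointing down, gripper open.
Joint ranges: [-2.97, 2.97], [-1.01, 2.36], [0.21, 2.38], [-0.96, 4.11], [0.2, 2.71], [-2.98, 2.98]. Speed limits (rad/s): [2.39, 2.39, 3.14, 3.14, 3.14, 3.14].

INTERFACE

Orientations are given as a rotation vector (axis times angle).
In Python, from workcell import bot, optics, sign_off gives the robot as it stands.
- The arm moves only by the tool play_rows, never from a script. Its argument "increments" is one flat list of numbers, 5 for each row, row after row: the shift along the tool's x, y, z as a fraction of full scale, then the turn about the tool's z as a fraction of full scale, then the opening, from 0 (shut) to 1 (fully open). A call has 1 to 20 rows; each row shifts and turns the commanded pose from where the row before left it, along the tool's axes as they then stand; what a row does not reach is not made up. Full scale, the value 1, is 30 mm for a shift and 6 degrees for a turn. A row lasts 1/10 s, in which the tool goes at most 50 mm and 8.59 degrees, less where a joint would pass 70% of its speed; a pose out of reach is approached as far as the arm can. A call with a number of a shift or a turn outside -1 to 1 is refused whole. A call with a gripper value outside its range is refused whole. The fingers move at their own pace and stop on an object; the grip force is fixed at half the most. Time passes only in rows, so rows that do not move let the fingers close. It gives the time, the measured TCP pose, the force and the opening at its end, in the units of the state.
- bot.get_state(): the state, without advancing time (a new reading comes with each control period).
- optics.camera(name): name is "scene" or "top" or "wrist"; returns (picture, depth): 420x560x3 uint8, blue, green, red; 420x560 float32, m along the optical axis (not along the pixel's ray), 0 where there is no reading.
- optics.camera_info(name): a dict with "camera_matrix" (3x3 intrinsics, pixels), "origin" and "attitude" of the camera in the world; the wrist camera has in their place "T_tool_cam" (4x4, takes a point from camera to tool coordinates, whose origin is the TCP and whose axes are the tool frame's). Camera axes: x right, y up, looking along -z (the intrinsics and any distortion apply to the point x, -y, -z); pixel columns grow to the right and rows downward; lengths in m; the calibration is good to about 2 mm. A picture is of the moment at which its call begins: read the wrist's pose just before it. camera_info takes no time and is no camera call.
- sign_off(): hands the job in, once; it reports no verdict.
The state is a dict: "time": time; "joint_pos": joint angles; "qvel": joint speeds; "tau": joint torques, N m; "position": TCP position; "orientation": TCP orientation; "ft_force": force on the tool from outside, world axes, zero at the start; "ft_torque": the same for the moment, N m; "finger_gap": opening from 0.0 (shut) to 1.0 (fully open).
Only numpy, scipy, OpenCV 4.12 (cv2) and the standard library are available. Lean on these libraries where they do the work, as an engineer would, in place of code of your own. Each camera call takes 0.05 s, during which the arm holds its last target.

## Working session

There is one attempt and no reset: what is moved stays moved. The work goes in short steps, Python scripts to look and compute and a tool call to move; the robot and the scene stay as the last step left them, time stands still between calls to the robot, and variables do not carry over. Pictures are saved under pics/ and viewed, and the job is handed in when it is done.

Besides the shell and the picture viewer there is one more tool, called after ">>>" by a JSON object that holds its "op" and its "data", one argument or row to a line. play_rows: Moves the arm, as the interface text tells. Its arguments: {"type":"object","properties":{"increments":{"type":"array","items":{"type":"number"}}},"required":["increments"]}

```bash
mkdir -p pics; ls
python3 - <<'E'
from workcell import bot, optics
import cv2, numpy as np
for n in ("top","scene"):
    im,d=optics.camera(n); cv2.imwrite(f"pics/{n}0.png",im); np.save(f"pics/{n}0.npy",d); print(n,optics.camera_info(n))
s=bot.get_state(); print(s)
E
```

```text
pics
top {'camera_matrix': array([[452.14275358,   0.        , 278.71376586],
       [  0.        , 452.14275358, 202.93345979],
       [  0.        ,   0.        ,   1.        ]]), 'origin': array([ 0.46997644, -0.06041216,  1.12196499]), 'attitude': array([ 0.05043003, -0.04002766, -1.54171297])}
scene {'camera_matrix': array([[478.07762354,   0.        , 274.16673736],
       [  0.        , 478.07762354, 209.5578386 ],
       [  0.        ,   0.        ,   1.        ]]), 'origin': array([1.20127684, 0.57222023, 0.7904311 ]), 'attitude': array([0.43800639, 1.02600475, 2.09738326])}
{'time': 0.1, 'joint_pos': array([ 1.21595160e+00,  3.59428134e-01,  1.51132330e+00, -8.55040732e-06,
        1.27251375e+00, -1.15128050e-01]), 'qvel': array([-1.53772298e-05, -1.05227031e-03, -4.46530408e-03, -7.08762999e-04,
        4.14140664e-04, -2.08617309e-04]), 'tau': array([ 4.12478721e-04, -5.16363072e+01, -2.71405542e+01,  6.78581558e-02,
        2.75925861e-02,  2.26480194e-05]), 'position': array([0.14226292, 0.58224187, 0.22189689]), 'orientation': array([ 2.47042851e+00,  1.93934085e+00, -2.23185053e-03]), 'ft_force': array([ 1.3044054 ,  0.22038633, -0.34424611]), 'ft_torque': array([-0.0029144 ,  0.01006156, -0.00619392]), 'finger_gap': 1.0000534897498659}
```

View pics/top0.png

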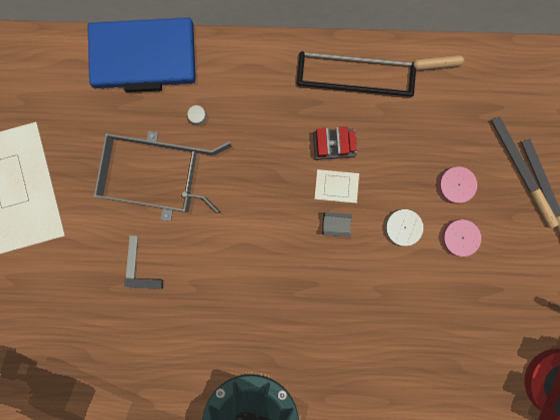

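View pics/scene0.png

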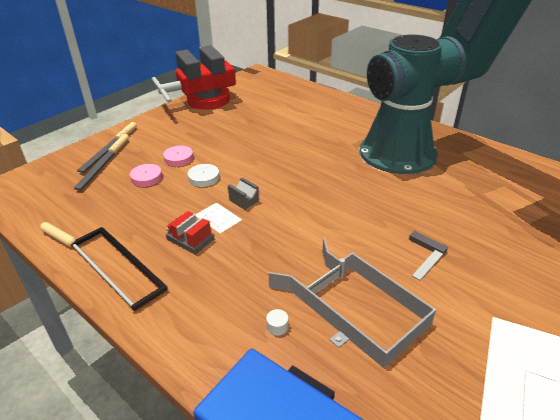

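The top view shows these objects:
- Round: white disc at (405,228), with pink look-alikes at (459,185) and (462,238).
- V-block: (337,225).
- Vice: (335,142).
- Gap: the card at (337,186).
- Pen: columns about 97–195, with the flap line from (184,195) to (193,151).
- Slug: (196,115).
- Square: (135,265).

Next I'll measure them.

```bash
cat > h.py <<'E'
from workcell import bot, optics
import cv2, numpy as np
from scipy.spatial.transform import Rotation as R
def ray(name,px):
    i=optics.camera_info(name);K=i["camera_matrix"];A=R.from_rotvec(i["attitude"])
    px=np.atleast_2d(np.asarray(px,float))
    v=np.c_[(px[:,0]-K[0,2])/K[0,0],-(px[:,1]-K[1,2])/K[1,1],-np.ones(len(px))]
    return i["origin"],A.apply(v)
def plane(name,px,z):
    o,v=ray(name,px); return o+v*((z-o[2])/v[:,2])[:,None]
def cloud(name,d):
    h,w=d.shape;u,v=np.meshgrid(np.arange(w),np.arange(h))
    o,r=ray(name,np.c_[u.ravel(),v.ravel()]); return (o+r*d.ravel()[:,None]).reshape(h,w,3)
E
python3 - <<'E'
from h import *
im=cv2.imread("pics/top0.png");d=np.load("pics/top0.npy");P=cloud("top",d)
hsv=cv2.cvtColor(im,cv2.COLOR_BGR2HSV)
m=((hsv[...,1]<50)&(hsv[...,2]>150)).astype(np.uint8)
n,l,st,c=cv2.connectedComponentsWithStats(m)
for i in range(1,n):
    if st[i,4]>100:
        cs,_=cv2.findContours((l==i).astype(np.uint8),0,2); (cx,cy),r=cv2.minEnclosingCircle(cs[0])
        z=np.median(P[l==i][:,2]); print(st[i],c[i],r,"z",z,plane("top",[c[i]],z), "diam",2*np.sqrt(st[i,4]/np.pi)*(1.122-z)/452)
# heights in the image
z=P[...,2]; print("bench z", np.median(z[300:340,300:450]))
m=(z>0.012).astype(np.uint8)*255
cv2.imwrite("pics/h0.png",cv2.applyColorMap(np.clip(z*255/0.07,0,255).astype(np.uint8),cv2.COLORMAP_JET))
crop=im[90:240,80:380]; cv2.imwrite("pics/crop0.png",cv2.resize(crop[:, :160],None,fx=5,fy=4,interpolation=cv2.INTER_CUBIC)[:600,:800])
cv2.imwrite("pics/crop1.png",cv2.resize(im[110:260,290:490],None,fx=4,fy=4,interpolation=cv2.INTER_CUBIC))
E
```

```text
[187 105  18  18 238] [195.68487395 113.62605042] 8.69951057434082 z 0.03014216754890353 [[0.74631206 0.1573668  0.03014217]] diam 0.04205050317272532
[   0  122   64  132 6161] [ 25.42168479 190.76367473] 67.79759216308594 z 0.001192090072240637 [[0.54716051 0.58057969 0.00119209]] diam 0.2196207731808469
[ 315  170   44   33 1254] [336.42025518 185.8460925 ] 25.224096298217773 z 0.00024956850314505896 [[ 5.81447909e-01 -1.94350930e-01  2.49568503e-04]] diam 0.09916573565489238
[ 387  209   36   37 1063] [404.52775165 227.1335842 ] 18.5742130279541 z 0.021447560507438235 [[ 0.48344262 -0.35906016  0.02144756]] diam 0.08957648106507508
[126 236  11  42 292] [131.19178082 257.31164384] 20.554903030395508 z 0.007394606354279132 [[0.39029933 0.30637022 0.00739461]] diam 0.04754766459896615
bench z -0.000509999902219338
```

View pics/crop0.png

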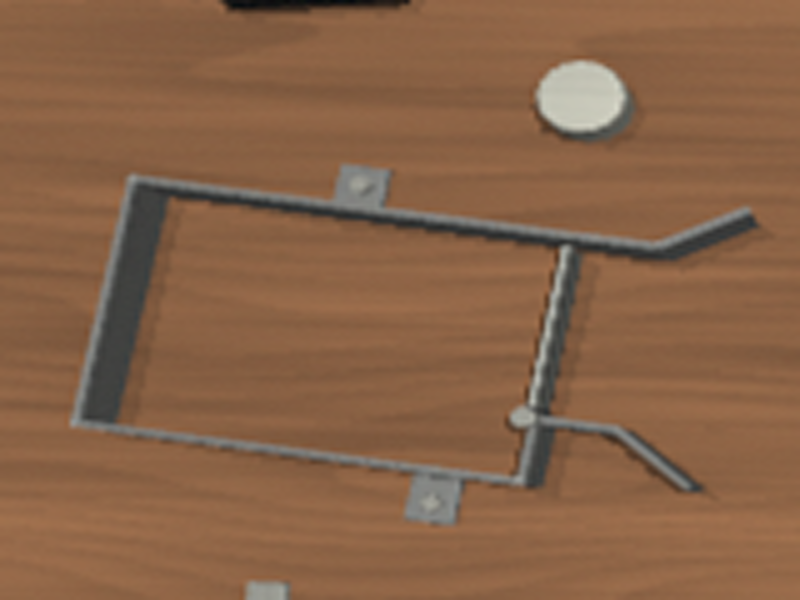

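View pics/crop1.png

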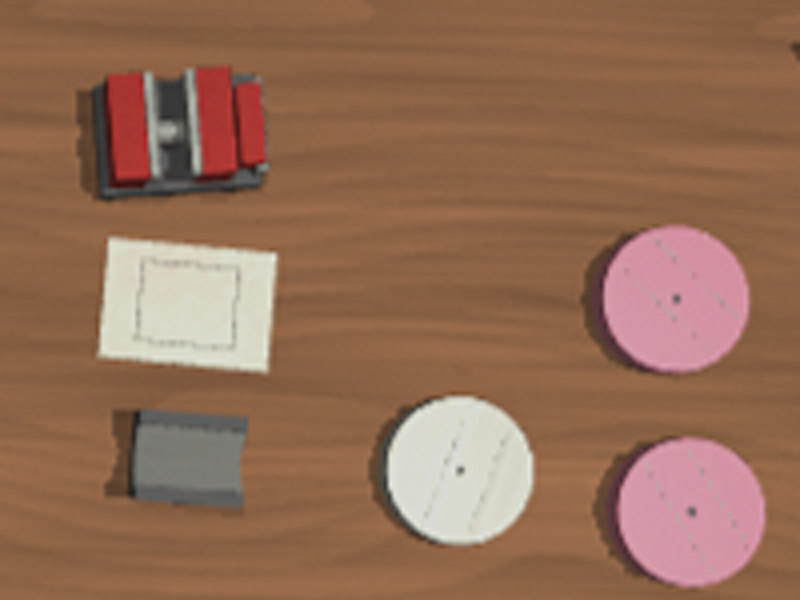

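View pics/h0.png

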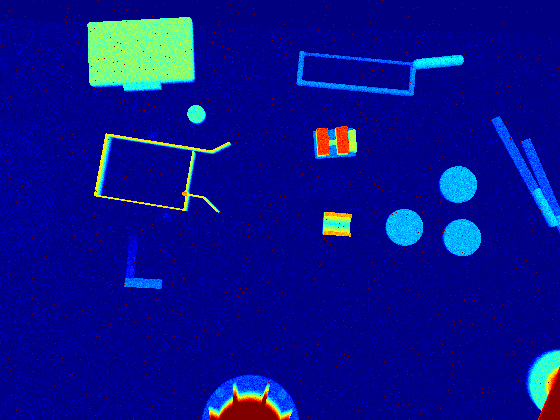

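```bash
cat >> h.py <<'E'
def fit2(A,B):
    a=A-A.mean(0);b=B-B.mean(0)
    th=np.arctan2((a[:,0]*b[:,1]-a[:,1]*b[:,0]).sum(),(a*b).sum())
    M=np.array([[np.cos(th),-np.sin(th)],[np.sin(th),np.cos(th)]])
    return M,B.mean(0)-M@A.mean(0),th
E
python3 - <<'E'
from h import *
px=np.array([[133,181],[79,422],[523,480],[660,247],[750,212],[618,430],[695,488]],float)
px=np.c_[80+px[:,0]/5-0.4,90+px[:,1]/4-0.4]
mod=np.array([[56,217],[-94,217],[-94,0],[56,-40],[85,-80],[-56,-40],[-85,-80]])/1000.
W=plane("top",px,0.045)[:,:2]
M,t,th=fit2(mod,W); print("pen",t,np.degrees(th)); print(np.round((W-(mod@M.T+t))*1000,1))
im=cv2.imread("pics/top0.png");d=np.load("pics/top0.npy");P=cloud("top",d)
for nm,(x0,x1,y0,y1),zl in (("vice",(305,365,120,165),.012),("vb",(315,360,205,245),.03),("slug",(180,212,100,130),.02),("round",(375,430,200,255),.012),("sq",(110,180,225,300),.005)):
    Q=P[y0:y1,x0:x1].reshape(-1,3);Q=Q[(Q[:,2]>zl)&(Q[:,2]<.08)]
    print(nm,len(Q),np.percentile(Q,[1,50,99],axis=0).round(4).tolist())
Mi=M.T
r=np.array([.4834,-.3591]); print("round in pen",Mi@(r-t))
for p in ([0,0],[0,-.08],[0,.11],[-.02,.11],[-.052,.004]): print(p,M@np.array(p)+t)
E
```

```text
pen [0.60183587 0.15993296] -7.574241448000014
[[-1.1  0.7]
 [ 1.2 -0.6]
 [ 1.2  0.4]
 [-0.3 -0.4]
 [-1.4  0.5]
 [-0.   0.8]
 [ 0.4 -1.5]]
vice 1244 [[0.6498, -0.2346, 0.0129], [0.6817, -0.1843, 0.0496], [0.7204, -0.1344, 0.0616]]
vb 532 [[0.4601, -0.2242, 0.0302], [0.4887, -0.1913, 0.0416], [0.5139, -0.1598, 0.054]]
slug 261 [[0.7262, 0.1367, 0.0222], [0.7461, 0.1571, 0.0301], [0.7677, 0.1781, 0.0345]]
round 1084 [[0.4427, -0.4002, 0.0158], [0.4842, -0.3578, 0.0214], [0.5254, -0.316, 0.0264]]
sq 672 [[0.3182, 0.2151, 0.0051], [0.3401, 0.2982, 0.0128], [0.4434, 0.3453, 0.0204]]
round in pen [-0.04898838 -0.53011546]
[0, 0] [0.60183587 0.15993296]
[0, -0.08] [0.59129101 0.08063097]
[0, 0.11] [0.61633506 0.2689732 ]
[-0.02, 0.11] [0.59650956 0.27160941]
[-0.052, 0.004] [0.55081682 0.17075222]
```

>>> {"op": "play_rows", "data": {
  "increments": [0,0,0,-0.763,0.68,0,0,0,-0.763,0.68,0,0,0,-0.763,0.68,-1,1,0,0,0.68,-1,1,0,0,0.68,-1,1,0,0,0.68,-1,1,0,0,0.68,-1,1,0,0,0.68,-1,1,0,0,0.68,-1,1,0,0,0.68,-1,1,0,0,0.68,-1,1,0,0,0.68,-1,1,0,0,0.68,-1,1,0,0,0.68,-1,1,0,0,0.68,0,0,0,0,0.68]
}}

```text
time: 1.7
position: [0.5061, 0.2194, 0.2224]
orientation: [2.225, 2.215, 0.001]
ft_force: [-0.5, 0.2, -0.5]
finger_gap: 0.683
```

>>> {"op": "play_rows", "data": {
  "increments": [-0.964,-0.15,0,0,0.68,-0.964,-0.15,0,0,0.68,-0.964,-0.15,0,0,0.68,-0.964,-0.15,0,0,0.68,-0.964,-0.15,0,0,0.68,-0.964,-0.15,0,0,0.68,-0.964,-0.15,0,0,0.68,-0.964,-0.15,0,0,0.68,-0.964,-0.15,0,0,0.68,-0.964,-0.15,0,0,0.68,-0.964,-0.15,0,0,0.68,-0.964,-0.15,0,0,0.68,-0.964,-0.15,0,0,0.68,-0.964,-0.15,0,0,0.68,-0.964,-0.15,0,0,0.68,-0.964,-0.15,0,0,0.68,-0.964,-0.15,0,0,0.68,-0.964,-0.15,0,0,0.68,-0.964,-0.15,0,0,0.68,-0.964,-0.15,0,0,0.68]
}}

```text
time: 3.7
position: [0.4122, -0.3556, 0.2224]
orientation: [-2.22, -2.221, -0.001]
ft_force: [-0.5, 1.2, 0.6]
finger_gap: 0.679
```

Run:
```python
from h import *
s=bot.get_state(); print(s["time"],s["position"],s["orientation"],s["finger_gap"])
for n in ("wrist","top"):
    im,d=optics.camera(n); cv2.imwrite(f"pics/{n}1.png",im); np.save(f"pics/{n}1.npy",d)
i=optics.camera_info("wrist"); print(i); T=i["T_tool_cam"];K=i["camera_matrix"]
im=cv2.imread("pics/wrist1.png");hsv=cv2.cvtColor(im,cv2.COLOR_BGR2HSV)
m=((hsv[...,1]<50)&(hsv[...,2]>150)).astype(np.uint8)
n,l,st,c=cv2.connectedComponentsWithStats(m)
Rt=R.from_rotvec(s["orientation"])
for k in range(1,n):
    if st[k,4]>1000:
        v=np.array([(c[k][0]-K[0,2])/K[0,0],-(c[k][1]-K[1,2])/K[1,1],-1])
        o=Rt.apply(T[:3,3])+s["position"];w=Rt.apply(T[:3,:3]@v);p=o+w*((.022-o[2])/w[2]);print(st[k],c[k],p)
```

```text
3.7 [ 0.41218811 -0.35556054  0.22239153] [-2.22043248e+00 -2.22101602e+00 -6.44451776e-04] 0.6793757397019077
{'camera_matrix': array([[368.91115552,   0.        , 279.59794983],
       [  0.        , 368.91115552, 207.61231986],
       [  0.        ,   0.        ,   1.        ]]), 'T_tool_cam': array([[ 9.99999743e-01, -7.04387731e-04, -1.31345254e-04,
        -3.86342736e-04],
       [-7.11900949e-04, -9.55905607e-01, -2.93673226e-01,
        -8.16450073e-02],
       [ 8.13061525e-05,  2.93673244e-01, -9.55905863e-01,
        -1.61299944e-01],
       [ 0.00000000e+00,  0.00000000e+00,  0.00000000e+00,
         1.00000000e+00]])}
[ 231  203   84   79 5201] [272.37665833 241.78984811] [ 0.4793147  -0.36327361  0.022     ]
[ 401  239   63   33 1307] [428.93343535 258.25401683] [ 0.49820134 -0.19567247  0.022     ]
[ 384  284   77   31 1355] [423.28487085 295.67380074] [ 0.5434396  -0.19651193  0.022     ]
```

View pics/wrist1.png

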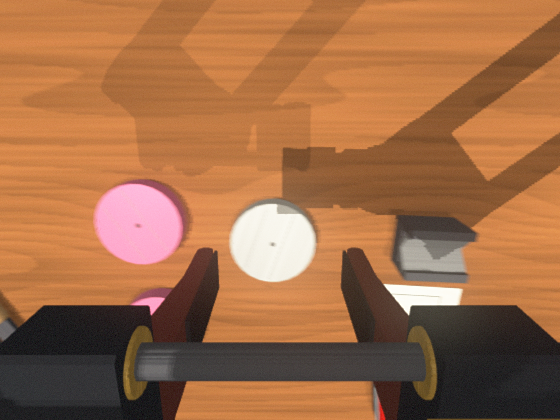

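View pics/top1.png

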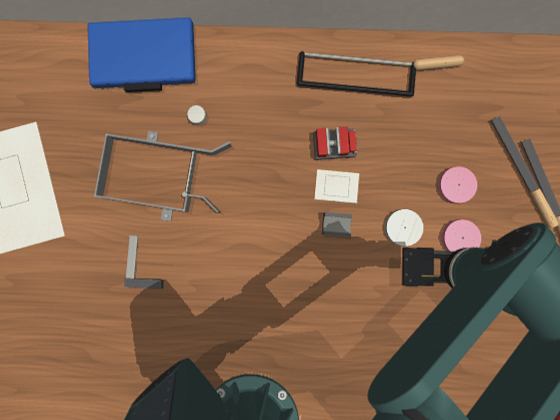

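The wrist view puts the round's centre at (272,244), nearly on the finger centre line. The fingers are about 70 mm on the robot side of it, and both pink discs lie to the left. I'll shift 5 mm and lower.

>>> {"op": "play_rows", "data": {
  "increments": [-0.17,0,0.5,0,0.68,0,0,1,0,0.68,0,0,1,0,0.68,0,0,1,0,0.68,0,0,1,0,0.68,0,0,1,0,0.68,0,0,1,0,0.68,0,0,0.3,0,0.68,0,0,0.3,0,0.68,0,0,0,0,0.68]
}}

```text
time: 4.8
position: [0.4125, -0.3601, 0.0095]
orientation: [-2.221, -2.221, -0.0]
ft_force: [0.7, 0.8, 0.1]
finger_gap: 0.682
```

>>> {"op": "play_rows", "data": {
  "increments": [0,0.3,0.06,0,0.68,0,0.3,0,0,0.68,0,0.2,0,0,0.68,0,0.2,0,0,0.68,0,0.2,0,0,0.68,0,0.3,0,0,0.68,0,0.3,0,0,0.68,0,0.3,0,0,0.68,0,0.3,0,0,0.68,0,0.3,0,0,0.68,0,0.3,0,0,0.68,0,0.3,0,0,0.68,0,0.3,0,0,0.68,0,0.25,0,0,0.68,0,0.2,0,0,0.68,0,0.15,0,0,0.68,0,0,0,0,0.68]
}}

```text
time: 6.5
position: [0.5395, -0.3608, 0.0079]
orientation: [2.221, 2.221, 0.001]
ft_force: [-1.5, 0.0, 0.9]
finger_gap: 0.677
```

```bash
cat >> h.py <<'E'
def look(tag):
    s=bot.get_state(); print(s["time"],s["position"],s["orientation"],s["ft_force"])
    im,d=optics.camera("top"); cv2.imwrite(f"pics/top{tag}.png",im); np.save(f"pics/top{tag}.npy",d)
    im,d=optics.camera("scene"); cv2.imwrite(f"pics/scene{tag}.png",im); np.save(f"pics/scene{tag}.npy",d)
E
python3 -c "
from h import *
look('2')"
```

```text
6.5 [ 0.53954087 -0.36083529  0.00786464] [2.22062432e+00 2.22052092e+00 9.73110586e-04] [-1.47010512  0.0207009   0.88198385]
```

View pics/top2.png

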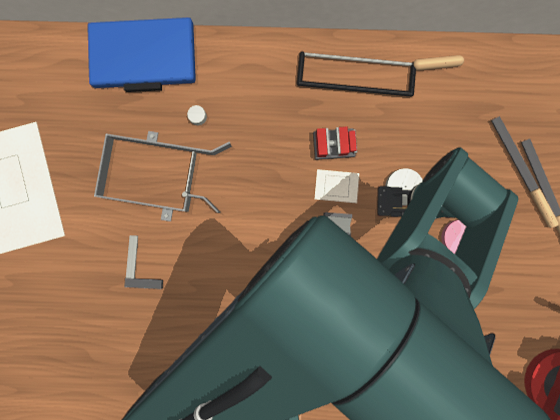

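View pics/scene2.png

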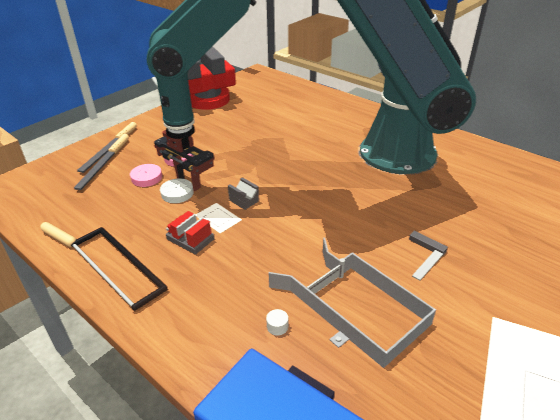

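>>> {"op": "play_rows", "data": {
  "increments": [0,-0.33,0,0,0.68,0,0,-1,0,0.68,0,0,-1,0,0.68,0,0,-1,0,0.68,0,0,-1,0,0.68,0,0,0,1,0.68,0,0,0,1,0.68,0,0,0,1,0.68,0,0,0,1,0.68,0,0,0,1,0.68,0,0,0,1,0.68,0,0,0,1,0.68,0,0,0,1,0.68,0,0,0,1,0.68,0,0,0,1,0.68,0,0,0,1,0.68,0,0,0,1,0.68,0,0,0,1,0.68,0,0,0,1,0.68,0,0,0,1,0.68]
}}

```text
time: 8.6
position: [0.5279, -0.3608, 0.1277]
orientation: [-3.142, 0.008, -0.0]
ft_force: [-0.1, 0.2, 0.0]
finger_gap: 0.681
```

>>> {"op": "play_rows", "data": {
  "increments": [0.88,1,0,0,0.68,0.87,0.95,0,0,0.68,0,0,0,0,0.68]
}}

```text
time: 8.9
position: [0.5835, -0.4233, 0.1279]
orientation: [3.138, -0.002, 0.006]
ft_force: [-0.7, 0.1, 0.5]
finger_gap: 0.682
```

Run:
```python
from h import *
s=bot.get_state(); print(s["time"],s["position"],s["orientation"],s["finger_gap"],s["joint_pos"])
im,d=optics.camera("wrist"); cv2.imwrite("pics/wrist3.png",im)
imt,dt=optics.camera("top"); cv2.imwrite("pics/top3.png",imt)
i=optics.camera_info("wrist"); T=i["T_tool_cam"];K=i["camera_matrix"];Rt=R.from_rotvec(s["orientation"])
def blobs(m,f,z,mn):
    n,l,st,c=cv2.connectedComponentsWithStats(m.astype(np.uint8))
    for k in range(1,n):
        if st[k,4]>mn: print(st[k],f(c[k],z))
def fw(c,z):
    v=np.array([(c[0]-K[0,2])/K[0,0],-(c[1]-K[1,2])/K[1,1],-1]);o=Rt.apply(T[:3,3])+s["position"];w=Rt.apply(T[:3,:3]@v);return o+w*((z-o[2])/w[2])
for im_,f,mn in ((im,fw,1000),(imt,lambda c,z:plane("top",[c],z),300)):
    h=cv2.cvtColor(im_,cv2.COLOR_BGR2HSV)
    print("white");blobs((h[...,1]<50)&(h[...,2]>150),f,.022,mn)
    print("pink");blobs(((h[...,0]>150)&(h[...,1]>50)&(h[...,2]>120)),f,.022,mn)
```

```text
8.9 [ 0.58354285 -0.4233256   0.12787659] [ 3.13788562e+00 -2.08743273e-03  6.05808410e-03] 0.6824052685710752 [-7.23196931e-01  6.09367325e-01  1.32317580e+00 -2.38361191e-04
  1.20370600e+00 -7.21781507e-01]
white
[  215    53   126   129 12562] [ 0.58182945 -0.35847039  0.022     ]
pink
[ 234  224  109  108 9177] [ 0.5900565  -0.48466531  0.022     ]
[  76  236  111   79 6048] [ 0.46308747 -0.48072765  0.022     ]
white
[   0  122   64  132 6166] [[0.54561566 0.56872867 0.022     ]]
[ 315  170   44   33 1233] [[ 0.57950935 -0.19181794  0.022     ]]
[388 170  23  34 480] [[ 0.5827556  -0.34282255  0.022     ]]
[126 236  11  43 331] [[0.39279018 0.30148953 0.022     ]]
pink
```

View pics/wrist3.png

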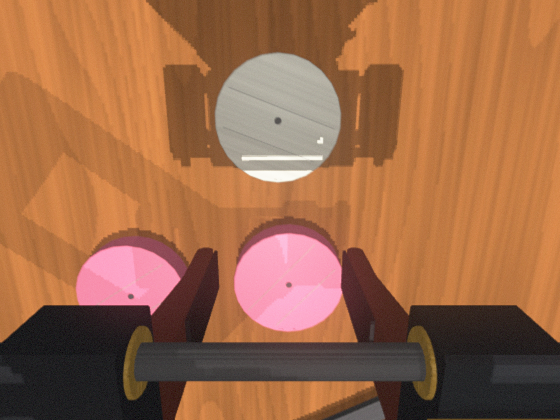

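View pics/top3.png

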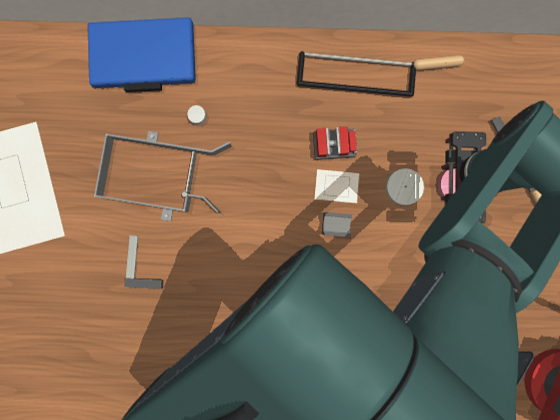

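The wrist view shows the round at (278,118), centred on the tool, with the pink disc at (289,282) between the fingers. There are about 13 mm or more of clearance to lower behind the round.

>>> {"op": "play_rows", "data": {
  "increments": [0,-0.14,1,0,0.68,0,0,1,0,0.68,0,0,1,0,0.68,0,0,0.7,0,0.68,0,0,0.3,0,0.68,0,0,0,0,0.68]
}}

```text
time: 9.6
position: [0.5793, -0.4135, 0.0066]
orientation: [-3.139, -0.0, 0.004]
ft_force: [0.6, 0.1, -0.0]
finger_gap: 0.684
```

>>> {"op": "play_rows", "data": {
  "increments": [0,-0.2,0,0,0.68,0,-0.2,0,0,0.68,0,-0.2,0,0,0.68,0,-0.2,0,0,0.68,0,-0.3,0,0,0.68,0,-0.3,0,0,0.68,0,-0.3,0,0,0.68,0,-0.3,0,0,0.68,0,-0.3,0,0,0.68,0,0,0,0,0.68]
}}

```text
time: 10.6
position: [0.5808, -0.3438, 0.0076]
orientation: [-3.14, -0.001, 0.001]
ft_force: [1.0, -0.6, 1.3]
finger_gap: 0.679
```

```bash
python3 -c "
from h import *
look('4')"
```

```text
10.6 [ 0.58077258 -0.34377937  0.00760688] [-3.13974533e+00 -7.46434395e-04  1.25046327e-03] [ 1.03321802 -0.57048665  1.28503981]
```

View pics/top4.png

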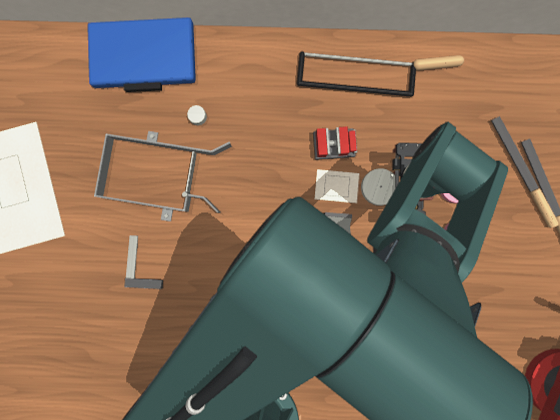

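View pics/scene4.png

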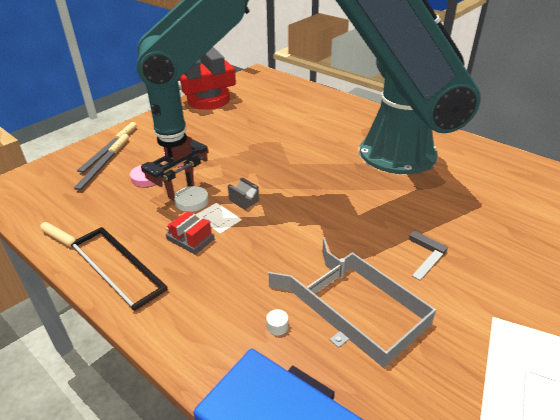

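The top view shows the round at (379,187), cradled and heading down the middle of the gap. I'll keep pushing straight.

>>> {"op": "play_rows", "data": {
  "increments": [0,-0.2,0,0,0.68,0,-0.3,0,0,0.68,0,-0.35,0,0,0.68,0,-0.35,0,0,0.68,0,-0.35,0,0,0.68,0,-0.35,0,0,0.68,0,-0.35,0,0,0.68,0,-0.35,0,0,0.68,0,-0.35,0,0,0.68,0,-0.35,0,0,0.68,0,-0.35,0,0,0.68,0,-0.35,0,0,0.68,0,-0.35,0,0,0.68,0,-0.35,0,0,0.68,0,-0.35,0,0,0.68,0,-0.35,0,0,0.68,0,-0.35,0,0,0.68,0,-0.35,0,0,0.68,0,-0.35,0,0,0.68,0,-0.25,0,0,0.68]
}}

```text
time: 12.7
position: [0.581, -0.144, 0.0079]
orientation: [3.142, 0.0, -0.0]
ft_force: [0.1, -1.4, -1.9]
finger_gap: 0.681
```

```bash
python3 -c "
from h import *
look('5')"
```

```text
12.7 [ 0.58095028 -0.14402622  0.00789944] [ 3.14158837e+00  4.05173855e-04 -2.66908100e-04] [ 0.11363027 -1.35210914 -1.88402486]
```

View pics/top5.png

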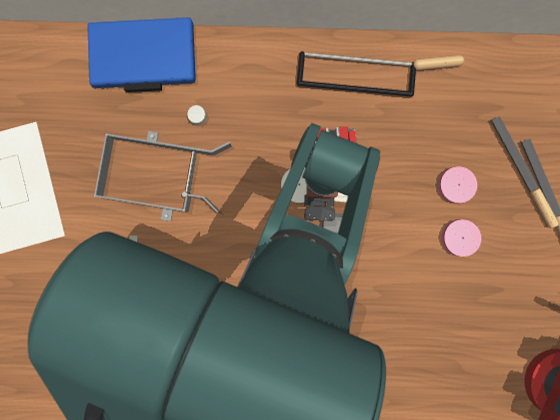

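View pics/scene5.png

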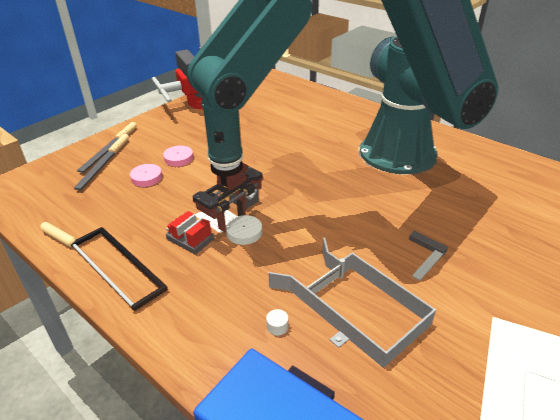

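>>> {"op": "play_rows", "data": {
  "increments": [-0.01,-0.25,0,0.08,0.68,-0.01,-0.35,0,0.08,0.68,-0.01,-0.35,0,0.08,0.68,-0.01,-0.35,0,0.08,0.68,-0.01,-0.35,0,0.08,0.68,-0.01,-0.35,0,0.08,0.68,-0.01,-0.35,0,0.08,0.68,-0.01,-0.35,0,0.08,0.68,-0.01,-0.35,0,0.08,0.68,-0.01,-0.35,0,0.08,0.68,-0.01,-0.35,0,0.08,0.68,-0.01,-0.35,0,0.08,0.68,-0.01,-0.35,0,0.08,0.68,-0.01,-0.35,0,0.08,0.68,-0.01,-0.35,0,0.08,0.68,-0.01,-0.25,0,0.07,0.68,0,0,0,0,0.68]
}}

```text
time: 14.5
position: [0.5864, 0.0183, 0.0078]
orientation: [-3.134, 0.208, 0.0]
ft_force: [0.1, -1.3, -0.8]
finger_gap: 0.68
```

Run:
```python
from h import *
look('6')
s=bot.get_state()
t=np.array([.60184,.15993]);th=np.radians(-7.574);M=np.array([[np.cos(th),-np.sin(th)],[np.sin(th),np.cos(th)]])
print("tcp in pen",M.T@(s["position"][:2]-t), "yaw",np.degrees(np.arctan2(*R.from_rotvec(s["orientation"]).as_matrix()[[1,0],0])))
im=cv2.imread("pics/scene6.png");cv2.imwrite("pics/scene6c.png",cv2.resize(im[160:370,200:450],None,fx=2.8,fy=2.8,interpolation=cv2.INTER_CUBIC))
```

```text
14.5 [0.58637838 0.01829371 0.00776176] [-3.13397660e+00  2.08214675e-01  3.18275327e-04] [ 0.1244285  -1.25177803 -0.79863089]
tcp in pen [ 0.00331078 -0.14335708] yaw -7.607124244366403
```

View pics/top6.png

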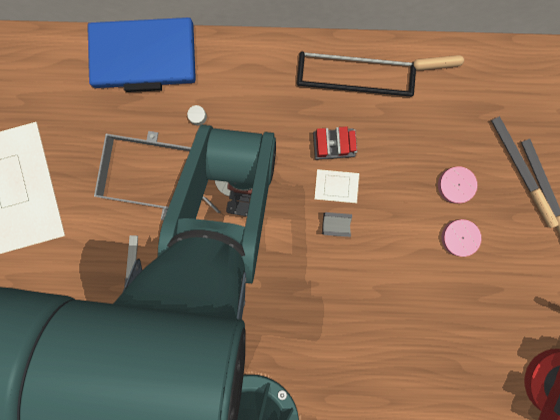

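View pics/scene6c.png

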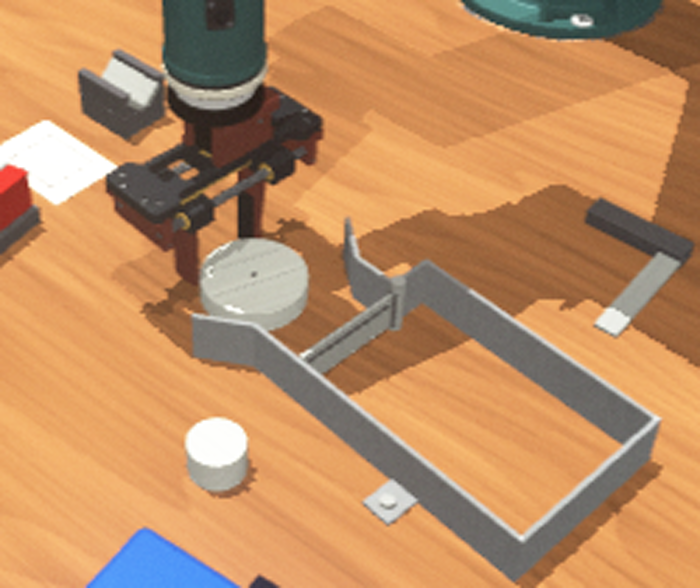

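The round sits at the mouth of the lane, in line with it, and the flap is shut ahead. TCP pen x is +3 mm and its yaw matches the pen. I'll push through the gate.

>>> {"op": "play_rows", "data": {
  "increments": [0,-0.2,0,0,0.68,0,-0.3,0,0,0.68,0,-0.3,0,0,0.68,0,-0.3,0,0,0.68,0,-0.3,0,0,0.68,0,-0.3,0,0,0.68,0,-0.3,0,0,0.68,0,-0.3,0,0,0.68,0,-0.3,0,0,0.68,0,-0.3,0,0,0.68,0,-0.3,0,0,0.68,0,-0.3,0,0,0.68,0,-0.3,0,0,0.68,0,-0.3,0,0,0.68,0,-0.2,0,0,0.68]
}}

```text
time: 16.1
position: [0.605, 0.1455, 0.0081]
orientation: [-3.134, 0.209, -0.004]
ft_force: [3.1, -4.0, -1.9]
finger_gap: 0.68
```

```bash
cat >> h.py <<'E'
def pen():
    s=bot.get_state()
    t=np.array([.60184,.15993]);th=np.radians(-7.574);M=np.array([[np.cos(th),-np.sin(th)],[np.sin(th),np.cos(th)]])
    print("tcp in pen",M.T@(s["position"][:2]-t))
E
python3 - <<'E'
from h import *
look('7');pen()
im=cv2.imread("pics/scene7.png");cv2.imwrite("pics/scene7c.png",cv2.resize(im[160:370,200:450],None,fx=2.8,fy=2.8,interpolation=cv2.INTER_CUBIC))
E
```

```text
16.1 [0.60495128 0.1454673  0.00810783] [-3.13447899  0.20860931 -0.0036448 ] [ 3.14896101 -3.95995637 -1.90225047]
tcp in pen [ 0.00467897 -0.01341684]
```

View pics/scene7c.png

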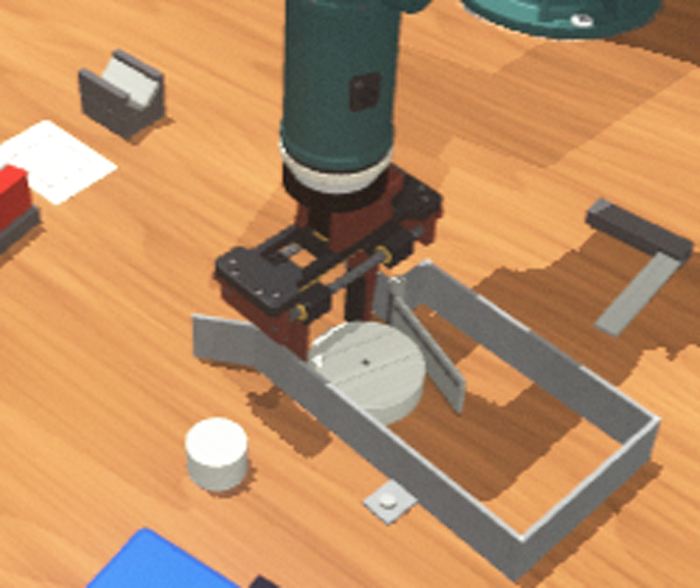

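The flap has swung well open against the round, which is in the gate and clear of the far wall. I'll push on to the back.

>>> {"op": "play_rows", "data": {
  "increments": [-0.01,-0.2,0,0,0.68,-0.01,-0.3,0,0,0.68,-0.01,-0.3,0,0,0.68,-0.01,-0.3,0,0,0.68,-0.01,-0.3,0,0,0.68,-0.01,-0.3,0,0,0.68,-0.01,-0.3,0,0,0.68,-0.01,-0.3,0,0,0.68,-0.01,-0.3,0,0,0.68,-0.01,-0.3,0,0,0.68,-0.01,-0.3,0,0,0.68,0,-0.3,0,0,0.68,0,-0.3,0,0,0.68,0,-0.25,0,0,0.68,0,-0.2,0,0,0.68,0,-0.1,0,0,0.68,0,0,0,0,0.68]
}}

```text
time: 17.9
position: [0.6174, 0.2754, 0.0078]
orientation: [-3.134, 0.208, 0.001]
ft_force: [1.0, -1.2, 3.0]
finger_gap: 0.681
```

Run:
```python
from h import *
look('8');pen()
im=cv2.imread("pics/scene8.png");cv2.imwrite("pics/scene8c.png",cv2.resize(im[160:370,200:450],None,fx=2.8,fy=2.8,interpolation=cv2.INTER_CUBIC))
```

```text
17.9 [0.61735583 0.27543101 0.00783932] [-3.13411074e+00  2.08464307e-01  5.54966478e-04] [ 0.99997148 -1.18151913  3.01205874]
tcp in pen [4.63155492e-05 1.16317990e-01]
```

View pics/scene8c.png

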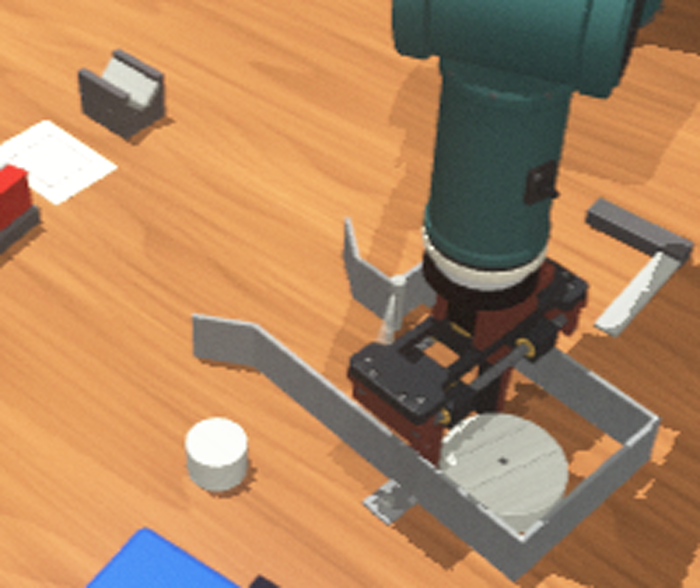

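View pics/top8.png

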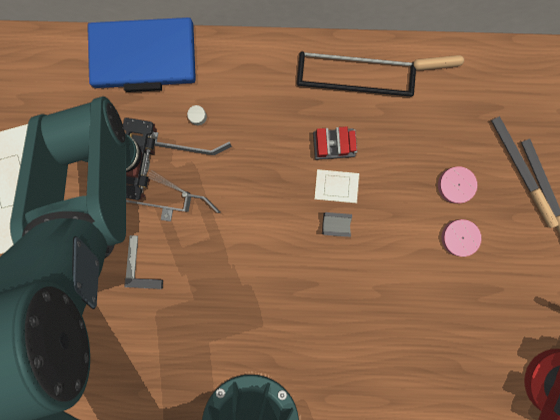

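Run:
```python
from h import *
p=plane("scene",[[200+503/2.8-.3,160+462/2.8-.3]],.022)[0]
t=np.array([.60184,.15993]);th=np.radians(-7.574);M=np.array([[np.cos(th),-np.sin(th)],[np.sin(th),np.cos(th)]])
print(p,M.T@(p[:2]-t))
```

```text
[0.62440282 0.31982482 0.022     ] [0.00129078 0.16147374]
```

By ray cast the round is at pen (0.001, 0.161), 166 mm from the hinge, where more than 147 mm is needed. I'll back off 6 mm and lift straight up.

>>> {"op": "play_rows", "data": {
  "increments": [0,0.1,0,0,0.68,0,0.1,0,0,0.68,0,0,-0.3,0,0.68,0,0,-0.5,0,0.68,0,0,-0.5,0,0.68,0,0,-0.5,0,0.68,0,0,-1,0,0.68,0,0,-1,0,0.68,0,0,-1,0,0.68,0,0,-1,0,0.68,-0.7,0.7,-1,0,0.68,-1,1,-0.5,0,0.68,-1,1,0,0,0.68,-1,1,0,0,0.68,-1,1,0,0,0.68,0,1,0,0,0.68,0,1,0,0,0.68,0,1,0,0,0.68,0,1,0,0,0.68,0,0,0,0,0.68]
}}

```text
time: 20.0
position: [0.4422, 0.0261, 0.2283]
orientation: [3.133, -0.213, 0.003]
ft_force: [0.1, 0.4, 0.7]
finger_gap: 0.681
```

Run:
```python
from h import *
look('9')
im=cv2.imread("pics/scene9.png");cv2.imwrite("pics/scene9c.png",cv2.resize(im[160:370,200:450],None,fx=2.8,fy=2.8,interpolation=cv2.INTER_CUBIC))
```

```text
20.0 [0.4422192  0.02608221 0.22825622] [ 3.13307492e+00 -2.13372000e-01  2.99489991e-03] [0.09602667 0.36425352 0.74152905]
```

View pics/scene9c.png

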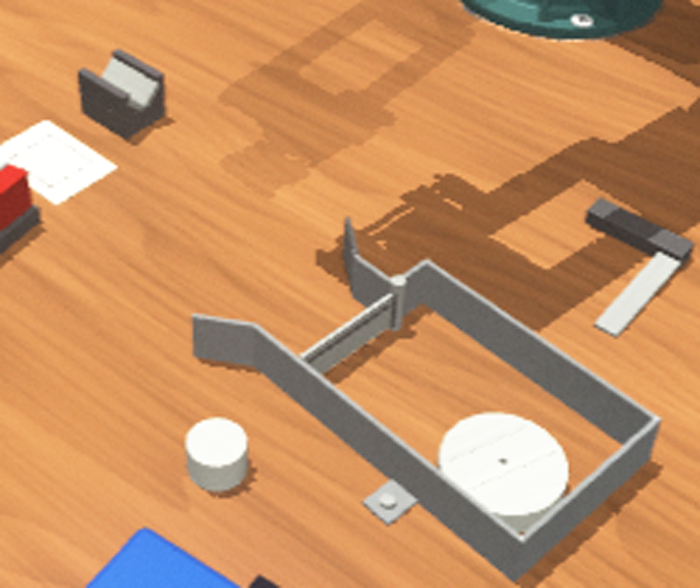

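View pics/top9.png

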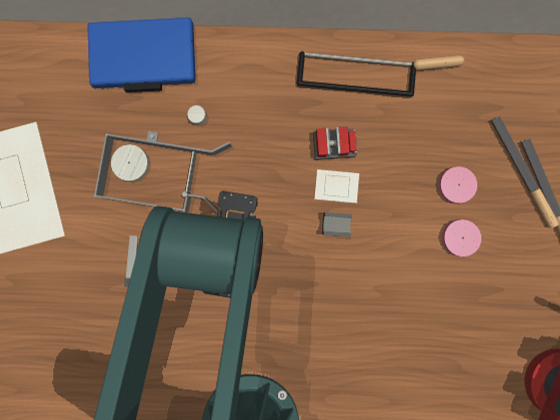

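The round lies flat in the pen at top (129,162), the flap looks shut and the arm is clear. One numeric check before handing in.

Run:
```python
from h import *
t=np.array([.60184,.15993]);th=np.radians(-7.574);M=np.array([[np.cos(th),-np.sin(th)],[np.sin(th),np.cos(th)]])
im=cv2.imread("pics/top9.png");h=cv2.cvtColor(im,cv2.COLOR_BGR2HSV);m=((h[...,1]<50)&(h[...,2]>150)).astype(np.uint8)
n,l,st,c=cv2.connectedComponentsWithStats(m)
for k in range(1,n):
    if 150<st[k,4]<2000:
        z=.022 if 100<c[k][0]<160 and c[k][1]<200 else .03
        p=plane("top",[c[k]],z)[0]; print(st[k],p.round(4),"pen",(M.T@(p[:2]-t)).round(4))
a=cv2.imread("pics/scene0.png").astype(int);b=cv2.imread("pics/scene9.png").astype(int)
P=cloud("top",np.load("pics/top9.npy"));Q=P[205:245,315:360].reshape(-1,3);Q=Q[(Q[:,2]>.03)&(Q[:,2]<.08)];print("vb",np.percentile(Q,[1,50,99],axis=0).round(4).tolist())
C=cloud("top",np.load("pics/top9.npy"))[145:185,105:150].reshape(-1,3);C=C[(C[:,2]>.014)&(C[:,2]<.03)];print("round top z pct",np.percentile(C[:,2],[5,50,95]))
# flap leaf: scene-image columns of the flap region compared with the start
for nm,(r0,r1,c0,c1) in (("flap",(262,296,305,345)),("slug",(305,340,262,292)),("sq",(228,282,410,450)),("vb",(175,212,225,262))):
    print(nm,"mean abs diff",np.abs(a-b)[r0:r1,c0:c1].mean().round(2))
```

```text
[305  53 106  12 205] [ 0.8948 -0.2368  0.03  ] pen [ 0.3427 -0.3547]
[187 105  18  18 243] [0.7461 0.1573 0.03  ] pen [0.1434 0.0164]
[ 111  145   36   36 1027] [0.6231 0.3192 0.022 ] pen [1.000e-04 1.607e-01]
[ 315  170   44   33 1254] [ 0.5785 -0.1908  0.03  ] pen [ 0.0231 -0.3507]
[126 236  11  42 279] [0.3988 0.2998 0.03  ] pen [-0.2197  0.1119]
vb [[0.4601, -0.2239, 0.0303], [0.4905, -0.1923, 0.0413], [0.5138, -0.16, 0.0535]]
round top z pct [0.01807745 0.02219775 0.02583404]
flap mean abs diff 7.3
slug mean abs diff 7.12
sq mean abs diff 20.96
vb mean abs diff 6.95
```

```bash
python3 -c "
from workcell import sign_off
print(sign_off())"
```

```text
the job is handed in; nothing more can be done
None
```

I slid the round into the offcut pen and handed the job in at about 20 s of the 61 s allowed. The hand-in gives no verdict.

**What I did:** I cradled the round between the part-open fingers and pushed it flat in two strokes. The first went sideways, in line with the gap between the vice and the V-block. The second went through the gap, into the lane and through the flap. Then I backed off 6 mm and lifted straight up, clear of everything.

**Last checks before hand-in:**
- **Round:** at pen (0.000, 0.161) m from the top camera and (0.001, 0.161) m from the scene camera. Its top is at 22 mm, so it is flat on the bench.
- **Flap:** looks shut, and its patch of the scene picture matches the start picture. I did not measure its angle directly.
- **V-block and slug:** measured positions agree with the start to about 2 mm or better.
- **Square:** its blade shows in the same place, within a pixel. Its patch of the scene picture changed more than the others (mean difference 21 against about 7). I put that down to the arm's shadow moving.

The two early estimates of the round's position, from the top and wrist cameras, differed by about 4 mm. I used the average, and the finger cradle took up the rest.

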